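Lock a fresh bayonet filter cartridge into the desoldering station

TASK

Fit the fresh filter cartridge (white with a blue grip) into the round bayonet socket of the desoldering station: push it gently down through the notches against the spring, twist it clockwise a quarter turn until it stops, and let it spring up into its lock, fully home and upright. Do not force it, and leave the used cartridge and the other things on the bench where they are.

Things in the scene. Friction and masses are not known exactly. Their poses are not given: they have to be found in the camera images.
- fresh_grip (a point): fresh cartridge, loose, about 0.11 kg, upright: white cylinder, diameter 44, height 45 mm, foot tapered to 38, with a blue bar grip on its flat top (40 long, 14 thick, 30 mm high; pinch it across the thickness). Point: centre of the bar, 60 mm above the underside, 15 mm above the flat top. x along the bar, y across, z up. A half turn about z gives the same fit
- fresh_pins (a point): on the fresh cartridge's axis at the height of its two bayonet pins, 9 mm above the underside, 51 mm below the grip point. The pins (steel, round, diameter 8 mm) stick out along +x and -x, in line with the bar, to 30 mm from the axis; yellow stripes above them
- used_grip (a point): used cartridge, same shape and size but grey with a black grip, a bystander; same point and axes as on the fresh one
- receiver: fixed grey station base, 110 x 110 x 40 mm, with the metal bayonet collar on it (outside diameter 82, 36 mm high). Origin: centre of the underside, on the bench; x points away from the black front panel, z up. The collar is clamped and does not turn; counter-clockwise turning of the cartridge is blocked
- socket_mouth (a point): centre of the socket's mouth, on the collar's upper face, 76 mm above the bench; axes as the base. Bore 51 mm. Two opposite notches, 17 mm wide (4.5 mm, 0.18 rad, play each way), let the pins in. Their line lies within 0.4 rad of this x axis either way: the angle differs each time and is not measured, so feel or see it (yellow marks). Pins that miss rest on the lip, grip point 55 mm above this point
- lock_point (a point): where the grip point stands when locked, 44 mm above the mouth, on the socket's axis. Pushed in at the notches, the pins clear the lip's underside with the grip point over 3 mm below this point; then turn clockwise (from above) 1.4 rad (red dots) to pockets where they spring up 3 mm; hard stop 0.15 rad beyond (counted from the notch middle). Let go part way it stays 3 mm too low; in the notches it rises 5 mm or more
- seat (a joint): travel of the sprung orange seat in the socket, m: 0 empty (its face 7 mm below the mouth, first touched with the grip point 9 mm above lock_point), 0.009 locked, 0.012 pins just under the lip (9 N), hard bottom 0.019 (13 N, grip point 10 mm below lock_point). Spring: 1.8 N at first touch, 0.6 N more per mm
- wick_reel: small yellow reel of desoldering braid lying flat, 50 x 48 x 9 mm, a bystander; origin at the centre of its underside
- solder_reel_small: small white reel of solder, 53 x 56 x 20 mm, a bystander; origin at the centre of its underside
- diagonal_cutters: diagonal cutters with black grips lying flat, 51 x 130 x 13 mm, a bystander; origin at the centre of the underside
There are look-alikes about, which are no part of the job. Leave any purple look-alike of the part that bears fresh_grip alone.

How it is judged:
At the end, for the whole second after the job is handed in: fresh cartridge locked and released: grip point 42.5 to 47 mm above the socket's mouth (pins up in the pockets), within 6 mm of its axis, bar turned over 0.75 rad from the socket's x axis, upright within 0.09 rad, seat held down over 6 mm (z of fresh_grip in the frame of socket_mouth between 0.0425 and 0.047 m and horizontal distance between fresh_grip and socket_mouth below 0.006 m and angle between the x axis of fresh_grip and the x axis of socket_mouth, either way round above 0.75 rad and angle between fresh_grip's own z axis and vertical below 0.09 rad and value of joint seat above 0.006 m); the robot touches nothing.
It fails at once if the cartridge is pushed or twisted against the station with more than 45 N (contact force between fresh and receiver above 45 N).
It fails at once if the used cartridge is moved by more than 3 cm or tipped over (distance of used_grip from where it was at the start of the episode above 0.03 m or angle between used_grip's own z axis and vertical above 0.5 rad).
It fails at once if a bystander (reel of braid, reel of solder, cutters) is moved by more than 3 cm (distance of any of wick_reel, solder_reel_small, diagonal_cutters from where it was at the start of the episode above 0.03 m).
It also fails if it takes over 67 s, if anything falls off the work surface, if the arm or the gripper's body presses on something with over 40 N, if the wrist force passes 120 N, or if a joint passes its speed limit or range.

ROBOT

A 6-joint arm with a two-finger parallel gripper is mounted at the origin on a cart in front of the work surface, level with it; the furniture and walls round the work are solid. World frame = base frame: x ahead of the robot, y to its left, z up, the work surface at z = 0. Lengths are in m, angles in rad, forces in N, time in s.
With the tool pointing down it reaches from about 0.35 to 0.85 m from the base axis. Payload 8.1 kg.
Tool frame: the origin (TCP) lies between the finger pads; the fingertips stand 8 mm ahead of it and the grasp point (between the pads) lies 11 mm behind it (robot.tip_reach is the y of the fingertips in the tool frame, in m); y points along the fingers, z is the direction in which the jaws open and shut, and the axes are right-handed (so a half turn about y gives the same grasp; the last joint's range is limited). The gripper opens to 93 mm and grips with 3 to 60 N. Pads are 15 mm wide; open, the fingers measure 128 mm over their backs; the gripper's body (75 mm by 188 mm) begins 65 mm behind the grasp point.
Start: joints at [-1.19, 0.13, 1.488, -0, 1.523, -0.085], TCP at [0.27, -0.536, 0.227] pointing down, gripper open.
Joint ranges: [-2.96, 2.96], [-0.89, 2.26], [0.02, 2.5], [-1.34, 4.48], [0, 2.73], [-2.66, 2.66]. Speed limits (rad/s): [2.39, 2.39, 2.79, 3.14, 3.14, 3.14].

INTERFACE

Orientations are given as a rotation vector (axis times angle).
In Python, from plant import robot gives the robot as it stands.
- The arm moves only by the tool carry_out, never from a script. Its argument "increments" is a list of rows, each an object with "linear": the shift along the tool's x, y, z in m, a list of three; "yaw": the turn about the tool's y in rad. A call has 1 to 5 rows; each row is the pose to reach, as a shift and turn from the pose measured when the call began, along the tool's axes at that moment; what a row does not reach only later rows make up. A row lasts 1/8 s, in which the tool goes at most 62.5 mm and 10.7 degrees, less where a joint would pass 70% of its speed; a pose out of reach is approached as far as the arm can. A call with a gripper value outside its range is refused whole. "gripper" is the opening, from 0 (shut) to 1 (fully open), set as the call begins (left out, the last holds). The fingers move at their own pace and stop on an object; "newtons" is the grip in N (left out, the last holds). Time passes only in rows, so rows that repeat a pose let the fingers close. It gives the time, the measured TCP pose, the force and the opening at its end, in the units of the state.
- robot.read_state(): the state, without advancing time (a new reading comes with each control period).
- robot.read_camera(name): name is "scene" or "side" or "wrist"; returns the picture (384x512x3 uint8, blue, green, red); there is no depth.
- robot.camera_params(name): a dict with "fov_y" (degrees; the focal length in pixels is half the picture's height over the tangent of half this angle, whatever the lens; pixels are square), "cx", "cy" (the principal point, pixels), "R" (3x3) and "t" (3): a world point X has camera coordinates R X + t. Camera axes: x right, y down, z forward; pixel columns grow to the right and rows downward; lengths in m; the calibration is good to about 2 mm. The wrist camera is an equidistant fisheye: a pixel r from the principal point sees the ray r / f radians off the axis. A picture is of the moment at which its call begins: read the wrist's pose just before it. camera_params takes no time and is no camera call; for the wrist camera it gives the pose at the moment of the call.
- robot.close_job(): hands the job in, once; it reports no verdict.
The state is a dict: "t": time; "q": joint angles; "dq": joint speeds; "joint_torque": joint torques, N m; "tool_pos": TCP position; "orientation": TCP orientation; "force": force on the tool from outside, world axes, zero at the start; "wrist_torque": the same for the moment, N m; "opening": finger opening in m.
Only numpy, scipy, OpenCV 4.12 (cv2) and the standard library are available. Lean on these libraries where they do the work, as an engineer would, in place of code of your own. Each camera call takes 0.05 s, during which the arm holds its last target.

## Working session

There is one attempt and no reset: what is moved stays moved. The work goes in short steps, Python scripts to look and compute and a tool call to move; the robot and the scene stay as the last step left them, time stands still between calls to the robot, and variables do not carry over. Pictures are saved under pics/ and viewed, and the job is handed in when it is done.

Besides the shell and the picture viewer there is one more tool, called after "Emit:" as name(argument=value, ...), one argument or row to a line, values as JSON. carry_out: Moves the arm, as the interface text tells. Its arguments: {"type":"object","properties":{"increments":{"type":"array","items":{"type":"object","properties":{"linear":{"type":"array","items":{"type":"number"}},"yaw":{"type":"number"}}}},"gripper":{"type":"number"},"newtons":{"type":"number"}},"required":["increments"]}

```bash
ls; mkdir -p pics; python3 - <<'E'
from plant import robot
import cv2
s=robot.read_state();print({k:s[k] for k in('t','tool_pos','orientation','force','opening')}, robot.tip_reach)
for n in("scene","side","wrist"):
    p=robot.camera_params(n);print(n,p)
    cv2.imwrite(f"pics/{n}0.png",robot.read_camera(n))
E
```

```text
pics
{'t': 0.0, 'tool_pos': array([ 0.2692908 , -0.53555866,  0.22559089]), 'orientation': array([-0.46570443,  1.96410282, -1.96050333]), 'force': array([ 0.00204458, -0.01577184, -0.10172275]), 'opening': 0.09290780060665633} 0.008
scene {'fov_y': 57.06069422125714, 'cx': 254.2895879048703, 'cy': 200.82852780810273, 'R': array([[-0.53278342, -0.84620351,  0.00902467],
       [-0.52100452,  0.319592  , -0.79146398],
       [ 0.66685539, -0.42638078, -0.61114918]]), 't': array([0.26177872, 0.2732262 , 0.82157928])}
side {'fov_y': 46.87326045149969, 'cx': 257.17006021469297, 'cy': 191.8875918881071, 'R': array([[ 0.99907807,  0.03843327,  0.01912855],
       [ 0.03675441, -0.53550312, -0.84373308],
       [-0.02218402,  0.84365828, -0.53642202]]), 't': array([-0.37317734,  0.12335282,  1.21990588])}
wrist {'fov_y': 65.70646984690485, 'cx': 254.46334887428378, 'cy': 199.5263904081462, 'R': array([[ 0.44956165, -0.89324541, -0.00263855],
       [-0.86723118, -0.43717288,  0.23830641],
       [-0.21401961, -0.10484519, -0.97118644]]), 't': array([-0.5989312 , -0.0291827 ,  0.38910231])}
```

View pics/scene0.png

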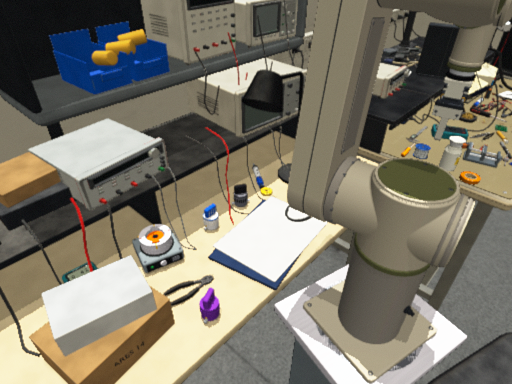

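View pics/side0.png

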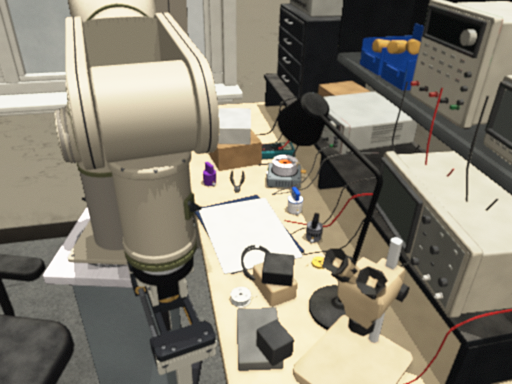

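View pics/wrist0.png

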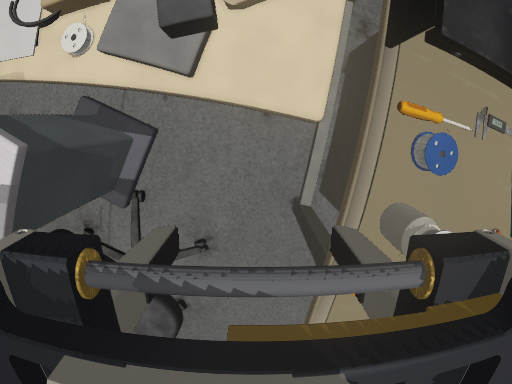

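Candidates for the fresh cartridge are white with a blue grip at scene (210,217) / side (295,203), grey with black (used) at scene (240,193) / side (315,228), and the purple look-alike at scene (210,305) / side (209,175). I choose the white and blue one. The receiver is at scene (157,245) / side (285,170). Next I'll check close crops.

```bash
python3 - <<'E'
import cv2,numpy as np
a=cv2.imread("pics/scene0.png");b=cv2.imread("pics/side0.png")
c=cv2.resize(a[180:280,120:260],None,fx=5.5,fy=5.5,interpolation=cv2.INTER_CUBIC);cv2.imwrite("pics/cs.png",c)
c=cv2.resize(b[145:250,255:345],None,fx=5.5,fy=5.5,interpolation=cv2.INTER_CUBIC);cv2.imwrite("pics/cd.png",c)
E
```

```text
(no output)
```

View pics/cs.png

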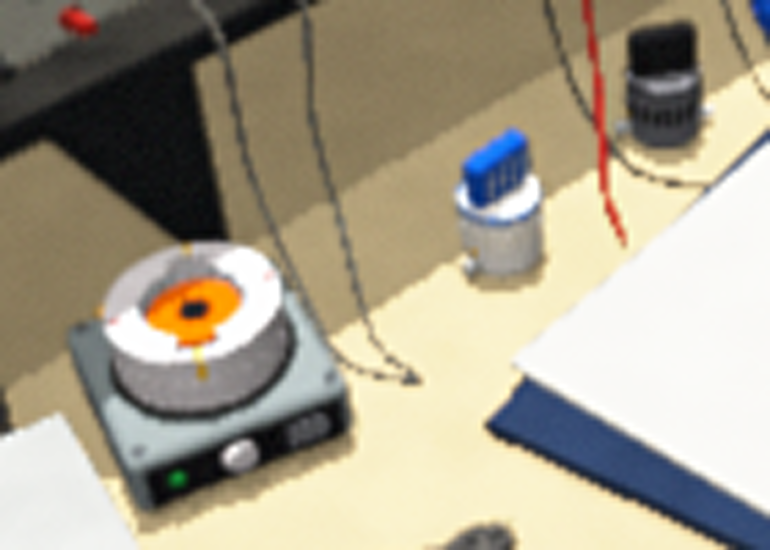

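View pics/cd.png

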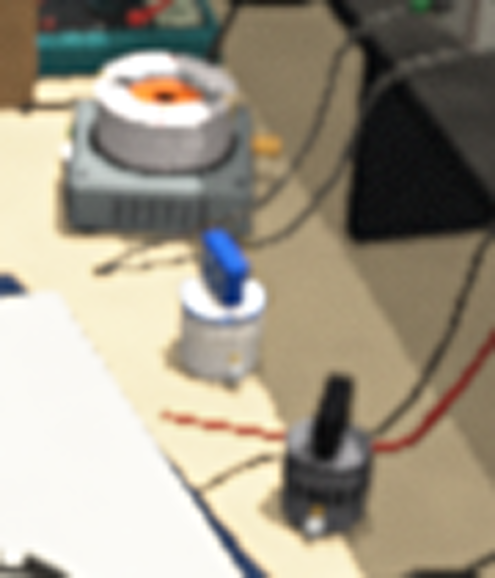

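```bash
cat > h.py <<'E'
import numpy as np,cv2
from plant import robot
from scipy.spatial.transform import Rotation as Ro
def ray(n,uv,p=None):
    p=p or robot.camera_params(n); f=192/np.tan(np.radians(p['fov_y']/2))
    x,y=(uv[0]-p['cx'])/f,(uv[1]-p['cy'])/f
    if n=='wrist':
        r=np.hypot(x,y); s=np.sin(r)/r if r>1e-9 else 1; d=np.array([x*s,y*s,np.cos(r)])
    else: d=np.array([x,y,1.])
    R=np.array(p['R']);d=R.T@d;return -R.T@np.array(p['t']),d/np.linalg.norm(d)
def plane(n,uv,z,p=None):
    c,d=ray(n,uv,p);return c+d*(z-c[2])/d[2]
def tri(l):
    A=np.zeros((3,3));b=np.zeros(3);rs=[ray(*a) for a in l]
    for c,d in rs: M=np.eye(3)-np.outer(d,d);A+=M;b+=M@c
    X=np.linalg.solve(A,b);return X,[np.linalg.norm(np.cross(d,X-c)) for c,d in rs]
def proj(n,X,p=None):
    p=p or robot.camera_params(n); f=192/np.tan(np.radians(p['fov_y']/2))
    c=np.array(p['R'])@X+p['t']
    if n=='wrist':
        th=np.arctan2(np.hypot(*c[:2]),c[2]);k=th/np.hypot(*c[:2]);return np.array([p['cx']+f*c[0]*k,p['cy']+f*c[1]*k])
    return np.array([p['cx']+f*c[0]/c[2],p['cy']+f*c[1]/c[2]])
E
python3 - <<'E'
from h import *
a=cv2.imread("pics/scene0.png");b=cv2.imread("pics/side0.png")
def cen(im,lo,hi,box):
    h=cv2.cvtColor(im,cv2.COLOR_BGR2HSV);m=cv2.inRange(h,lo,hi);k=np.zeros_like(m);x0,y0,x1,y1=box;k[y0:y1,x0:x1]=255
    m&=k;n,l,st,c=cv2.connectedComponentsWithStats(m);i=1+np.argmax(st[1:,4]);return c[i],st[i],l==i
B=((105,150,60),(125,255,255))
bs,_,ms=cen(a,*B,(195,198,225,225));bd,_,md=cen(b,*B,(285,183,305,205));print(bs,bd,_)
X,e=tri([('scene',bs),('side',bd)]);print("bar",X,e)
O=((5,180,120),(15,255,255))
os_,st1,_=cen(a,*O,(135,220,185,255));od,st2,_=cen(b,*O,(265,150,300,175));print(os_,st1,od,st2)
print("seat",tri([('scene',os_),('side',od)]))
print("seatplane",plane('scene',os_,.069),plane('side',od,.069))
S=lambda u,v:(u/5.5+120-.4,v/5.5+180-.4)
D=lambda u,v:(u/5.5+255-.4,v/5.5+145-.4)
for n,f,u,v in[('hole s','S',193,309),('hole d','D',165,96)]: 
    print(n,plane('scene' if f=='S' else'side',(S if f=='S' else D)(u,v),.069))
for n,u,v in[('y1',187,249),('y2',203,352),('r1',112,320),('r2',270,273),('L',105,312),('R',285,280)]:print(n,plane('scene',S(u,v),.076))
for n,u,v in[('baseFL',150,480),('baseFR',345,405),('baseBL',75,325),('baseBRight',290,290)]:print(n,plane('scene',S(u,v),.04))
# ring top ellipses: bar direction from top edge
for n,u,v in[('bar top end a',478,158),('bar top end b',515,133)]:print(n,plane('scene',S(u,v),.075))
for n,u,v in[('bar top a',215,235),('b',238,262)]:print(n,plane('side',D(u,v),.075))
E
```

```text
[209.07575758 209.51515152] [295.73469388 191.95918367] [292 187   8  13  49]
bar [0.48052703 0.16384924 0.06290855] [np.float64(2.5906044408077688e-05), np.float64(2.5906044408014245e-05)]
[152.94285714 234.4       ] [147 231  12   8  35] [285.33333333 161.4       ] [281 161   9   2  15]
seat (array([0.45320459, 0.34063331, 0.07035123]), [np.float64(0.001785556738298787), np.float64(0.0017855567382985798)])
seatplane [0.45723765 0.34066073 0.069     ] [0.45203053 0.34032935 0.069     ]
hole s [0.44967651 0.33854838 0.069     ]
hole d [0.44954952 0.33563913 0.069     ]
y1 [0.48483447 0.3278888  0.076     ]
y2 [0.41161833 0.34613542 0.076     ]
r1 [0.45469087 0.37520204 0.076     ]
r2 [0.44680942 0.2996133  0.076     ]
L [0.46179521 0.37629266 0.076     ]
R [0.43825043 0.29530232 0.076     ]
baseFL [0.38294526 0.38757455 0.04      ]
baseFR [0.38002049 0.2933615  0.04      ]
baseBL [0.50134368 0.38580007 0.04      ]
baseBRight [0.46945333 0.28531687 0.04      ]
bar top end a [0.47549467 0.17365819 0.075     ]
bar top end b [0.48434091 0.14749817 0.075     ]
bar top a [0.47387558 0.1699413  0.075     ]
b [0.48522508 0.14358673 0.075     ]
```

```bash
python3 - <<'E'
from h import *
print('lamp',tri([('scene',(263,92)),('side',(302,120))]))
print('lamp bottom',tri([('scene',(265,108)),('side',(302,143))]))
print('used',tri([('scene',(240,188)),('side',(316,220))]))
for n,uv in[('hh',(395,245)),('hh2',(335,262)),('blk',(278,262)),('lamp elbow',(380,180))]:
    print(n,[plane('side',uv,z).round(3) for z in(0,.1,.2)])
s=robot.read_state();R=Ro.from_rotvec(s['orientation']).as_matrix();print(R.round(4))
p=robot.camera_params('wrist');print('cam',(-p['R'].T@p['t']).round(3), (R.T@((-p['R'].T@p['t'])-s['tool_pos'])).round(3))
T=np.array([.46,.2,.32]);print(R.T@(T-s['tool_pos']))
E
```

```text
lamp (array([ 0.47224699, -0.01531236,  0.37536832]), [np.float64(0.007587838568453869), np.float64(0.00758783856845402)])
lamp bottom (array([ 0.47686332, -0.02798803,  0.32596547]), [np.float64(0.009618981174672072), np.float64(0.009618981174672104)])
used (array([0.53075399, 0.02986293, 0.05980542]), [np.float64(0.0002410331528877583), np.float64(0.00024103315288763702)])
hh [array([0.751, 0.01 , 0.   ]), array([ 0.704, -0.115,  0.1  ]), array([ 0.658, -0.24 ,  0.2  ])]
hh2 [array([ 0.578, -0.069,  0.   ]), array([ 0.554, -0.184,  0.1  ]), array([ 0.53 , -0.299,  0.2  ])]
blk [array([ 0.43 , -0.078,  0.   ]), array([ 0.426, -0.192,  0.1  ]), array([ 0.421, -0.306,  0.2  ])]
lamp elbow [array([0.778, 0.359, 0.   ]), array([0.728, 0.188, 0.1  ]), array([0.678, 0.018, 0.2  ])]
[[-8.935e-01 -6.000e-04  4.491e-01]
 [-4.491e-01  1.300e-03 -8.935e-01]
 [-1.000e-04 -1.000e+00 -1.400e-03]]
cam [ 0.327 -0.507  0.383] [-0.065 -0.158  0.   ]
[-0.50074836 -0.09332238 -0.57181565]
```

The closest views confirm the white and blue cartridge: bar centre (0.480, 0.161, 0.06), height as expected. The socket is near (0.450, 0.337), with its notch line about -14° from world x. The lamp head at (0.475, -0.02), z 0.3–0.4, is in the way, so I'll go over it.

Emit:
carry_out(
  increments=[
    {"linear": [0,-0.06,0]},
    {"linear": [0,-0.12,0]},
    {"linear": [0,-0.18,0]},
    {"linear": [0,-0.24,0]},
    {"linear": [0,-0.28,0]},
  ],
)

```text
$.increments[0]: bad value
```

```bash
cat > go.py <<'E'
import sys
from h import *
# usage: go.py x y z jawdeg  -> tool linear + yaw
s=robot.read_state();R=Ro.from_rotvec(s['orientation']).as_matrix()
T=np.array([float(v) for v in sys.argv[1:4]])
ja=np.degrees(np.arctan2(R[1,2],R[0,2]))
print('t',round(s['t'],2),'pos',s['tool_pos'].round(4),'jaw',round(ja,2),'F',s['force'].round(2),'M',s['wrist_torque'].round(2),'open',round(s['opening'],4),'q',s['q'].round(2),'tilt',R[2].round(4))
print('lin',(R.T@(T-s['tool_pos'])).round(4))
if len(sys.argv)>4: print('yaw',round(np.radians((ja-float(sys.argv[4])+180)%360-180),4))
E
python3 go.py .40 .16 .5 20; python3 go.py .48 .16 .3 22
```

```text
t 0.15 pos [ 0.2693 -0.5357  0.2258] jaw -63.31 F [-0.78 -0.1   0.83] M [-0.02 -0.04  0.01] open 0.093 q [-1.19  0.13  1.49 -0.    1.52 -0.09] tilt [-1.0e-04 -1.0e+00 -1.4e-03]
lin [-0.4292 -0.2733 -0.5633]
yaw -1.4541
t 0.15 pos [ 0.2693 -0.5357  0.2258] jaw -63.31 F [-0.78 -0.1   0.83] M [-0.02 -0.04  0.01] open 0.093 q [-1.19  0.13  1.49 -0.    1.52 -0.09] tilt [-1.0e-04 -1.0e+00 -1.4e-03]
lin [-0.5007 -0.0734 -0.5271]
yaw -1.489
```

Emit:
carry_out(
  increments=[
    {"linear": [0,-0.06,0],"yaw": 0},
    {"linear": [0,-0.12,0],"yaw": 0},
    {"linear": [0,-0.18,0],"yaw": 0},
    {"linear": [0,-0.24,0],"yaw": 0},
    {"linear": [0,-0.28,0],"yaw": 0},
  ],
)

```text
t: 0.78
tool_pos: [0.2695, -0.5359, 0.5092]
orientation: [-0.465, 1.96, -1.964]
force: [0.1, -1.4, 0.7]
opening: 0.0931
```

```bash
python3 go.py .40 .16 .5 20; python3 go.py .48 .16 .3 22
```

```text
t 0.78 pos [ 0.2695 -0.5359  0.5092] jaw -63.31 F [ 0.06 -1.35  0.66] M [-0.04  0.   -0.01] open 0.0931 q [-1.19  0.21  0.88  0.    2.05 -0.09] tilt [ 1.0e-04 -1.0e+00  1.9e-03]
lin [-0.4292  0.0081 -0.5632]
yaw -1.454
t 0.78 pos [ 0.2695 -0.5359  0.5092] jaw -63.31 F [ 0.06 -1.35  0.66] M [-0.04  0.   -0.01] open 0.0931 q [-1.19  0.21  0.88  0.    2.05 -0.09] tilt [ 1.0e-04 -1.0e+00  1.9e-03]
lin [-0.5007  0.2082 -0.5276]
yaw -1.4889
```

Emit:
carry_out(
  increments=[
    {"linear": [-0.036,0,-0.047],"yaw": -0.12},
    {"linear": [-0.072,0,-0.094],"yaw": -0.24},
    {"linear": [-0.108,0,-0.141],"yaw": -0.36},
    {"linear": [-0.144,0,-0.188],"yaw": -0.48},
    {"linear": [-0.18,0,-0.235],"yaw": -0.6},
  ],
)

```text
t: 1.4
tool_pos: [0.3246, -0.2432, 0.5085]
orientation: [-0.929, 1.567, -1.57]
force: [-0.1, 0.0, 0.8]
opening: 0.093
```

```bash
python3 go.py .40 .17 .5 20
```

```text
t 1.4 pos [ 0.3246 -0.2432  0.5085] jaw -28.73 F [-0.13  0.02  0.78] M [-0.07 -0.05  0.02] open 0.093 q [-0.77 -0.31  1.39 -0.    2.06 -0.27] tilt [ 9.0e-04 -1.0e+00  1.4e-03]
lin [-0.3986  0.0079 -0.1326]
yaw -0.8505
```

Emit:
carry_out(
  increments=[
    {"linear": [-0.057,0,-0.019],"yaw": -0.12},
    {"linear": [-0.114,0,-0.038],"yaw": -0.24},
    {"linear": [-0.171,0,-0.057],"yaw": -0.36},
    {"linear": [-0.228,0,-0.076],"yaw": -0.48},
    {"linear": [-0.285,0,-0.095],"yaw": -0.6},
  ],
)

```text
t: 2.02
tool_pos: [0.3781, 0.0543, 0.508]
orientation: [-1.256, 1.132, -1.135]
force: [1.7, -0.3, -0.1]
opening: 0.0928
```

```bash
python3 go.py .43 .2 .4 22
```

```text
t 2.02 pos [0.3781 0.0543 0.508 ] jaw 5.86 F [ 1.74 -0.28 -0.06] M [-0.09 -0.12 -0.02] open 0.0928 q [ 0.01 -0.37  1.44 -0.    2.08 -0.09] tilt [ 0.0017 -1.      0.0011]
lin [-0.1398  0.1079  0.0664]
yaw -0.2816
```

Emit:
carry_out(
  increments=[
    {"linear": [-0.04,0,0.016],"yaw": -0.07},
    {"linear": [-0.08,0.0,0.032],"yaw": -0.14},
    {"linear": [-0.12,0.04,0.05],"yaw": -0.21},
    {"linear": [-0.14,0.09,0.066],"yaw": -0.28},
    {"linear": [-0.14,0.13,0.066],"yaw": -0.28},
  ],
)

```text
t: 2.65
tool_pos: [0.4293, 0.2014, 0.3747]
orientation: [-1.37, 0.921, -0.921]
force: [-0.4, -0.1, 0.5]
opening: 0.0932
```

```bash
python3 - <<'E'
from h import *
import pickle
p=robot.camera_params('wrist');im=robot.read_camera('wrist');pickle.dump((p,im),open('w1.pkl','wb'))
cv2.imwrite('pics/w1.png',im)
for X in([.449,.337,.076],[.48,.16,.045]):print(proj('wrist',np.array(X),p))
E
python3 go.py .48 .16 .3 22
```

```text
[301.03137845  94.48336904]
[274.00988834 201.34338141]
t 2.7 pos [0.4276 0.2003 0.3688] jaw 22.01 F [ 1.84  1.39 -3.74] M [-0.01 -0.17 -0.02] open 0.093 q [ 0.33 -0.22  1.57 -0.    1.8  -0.05] tilt [ 0.0013 -0.9999 -0.0106]
lin [0.0569 0.0686 0.0342]
yaw 0.0003
```

View pics/w1.png

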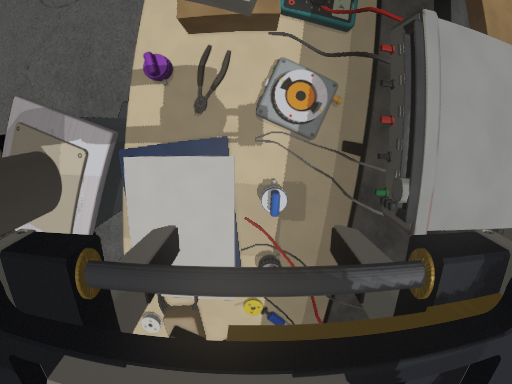

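```bash
python3 - <<'E'
import cv2
im=cv2.imread('pics/w1.png')
cv2.imwrite('pics/w1a.png',cv2.resize(im[55:140,250:350],None,fx=7,fy=7,interpolation=cv2.INTER_CUBIC))
cv2.imwrite('pics/w1b.png',cv2.resize(im[170:230,240:310],None,fx=8,fy=8,interpolation=cv2.INTER_CUBIC))
E
```

```text
(no output)
```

View pics/w1a.png

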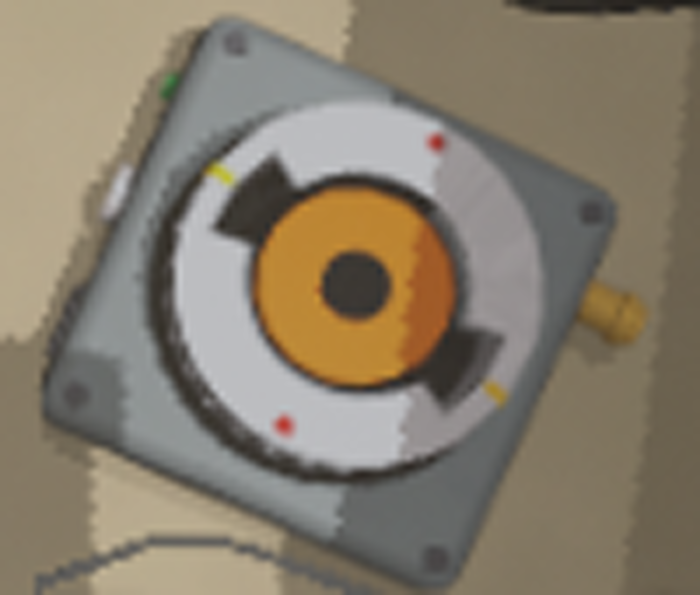

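View pics/w1b.png

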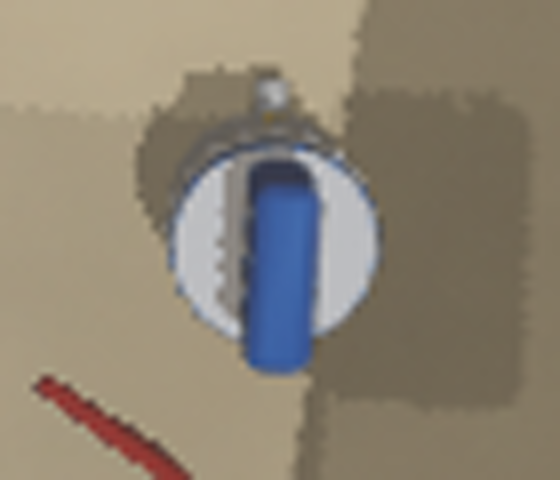

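```bash
python3 - <<'E'
from h import *
import pickle
p,im=pickle.load(open('w1.pkl','rb'))
A=lambda u,v:((u+.5)/7+250-.5,(v+.5)/7+55-.5)
B=lambda u,v:((u+.5)/8+240-.5,(v+.5)/8+170-.5)
g=lambda a,b:np.degrees(np.arctan2(*(b-a)[:2][::-1]))
y1,y2,r1,r2=[plane('wrist',A(*q),.076,p) for q in[(220,173),(497,392),(437,142),(284,425)]]
print('yel',y1,y2,(y1+y2)/2,np.linalg.norm(y1-y2),g(y1,y2));print('red',r1,r2,(r1+r2)/2,np.linalg.norm(r1-r2),g(r1,r2))
print('hole',plane('wrist',A(355,285),.069,p))
c=[plane('wrist',A(*q),.04,p) for q in[(235,42),(592,212),(436,560),(76,396)]]
print('base screws',np.mean(c,0),g(c[0],c[1]),g(c[3],c[2]),g(c[0],c[3]))
h=cv2.cvtColor(im,cv2.COLOR_BGR2HSV);
t1,t2=plane('wrist',B(286,190),.075,p),plane('wrist',B(278,370),.075,p)
print('bar',t1,t2,(t1+t2)/2,g(t1,t2),np.linalg.norm(t1-t2))
print('flat top circle',plane('wrist',B(276,243),.045,p), 'pin',plane('wrist',B(272,93),.009,p))
print(np.linalg.norm(plane('wrist',B(172,243),.045,p)-plane('wrist',B(380,243),.045,p)))
E
```

```text
yel [0.41191244 0.34669059 0.076     ] [0.48646   0.3264119 0.076    ] [0.44918622 0.33655124 0.076     ] 0.07725647242424427 -15.21758271055026
red [0.45291954 0.3729689  0.076     ] [0.44592778 0.30034135 0.076     ] [0.44942366 0.33665512 0.076     ] 0.07296331555847765 -95.49884836451137
hole [0.44910284 0.33648923 0.069     ]
base screws [0.44951909 0.33648056 0.04      ] -1.5833899907385336 -1.5142806148298207 -91.27886047340537
bar [0.47212017 0.17909367 0.075     ] [0.48519577 0.14437551 0.075     ] [0.47865797 0.16173459 0.075     ] -69.36255450426081 0.0370988164971301
flat top circle [0.47912343 0.16228944 0.045     ] pin [0.47036203 0.18641021 0.009     ]
0.0440945372623154
```

Measurements agree with the given sizes: marks 77 mm apart, flat top 44.1 mm across, bar 37 mm long. The socket is at (0.4493, 0.3366), notches at -15.3°, lock at -95.5°. The cartridge is at (0.479, 0.162), bar at -69.4°, so the jaws need 20.6°.

Emit:
carry_out(
  increments=[
    {"linear": [0.014,0.05,0.008],"yaw": 0.005},
    {"linear": [0.028,0.1,0.017],"yaw": 0.01},
    {"linear": [0.042,0.15,0.026],"yaw": 0.02},
    {"linear": [0.054,0.2,0.034],"yaw": 0.024},
    {"linear": [0.054,0.22,0.034],"yaw": 0.024},
  ],
  gripper=0.6,
  newtons=25,
)

```text
t: 3.32
tool_pos: [0.4763, 0.1605, 0.1458]
orientation: [-1.371, 0.949, -0.937]
force: [-0.1, 0.2, 0.7]
opening: 0.0566
```

```bash
python3 go.py .479 .162 .057 20.6
```

```text
t 3.33 pos [0.4763 0.1605 0.1458] jaw 20.55 F [-0.08  0.25  0.7 ] M [ 0.02 -0.13 -0.03] open 0.0566 q [ 0.23 -0.07  1.84 -0.    1.38 -0.13] tilt [ 0.0013 -0.9999 -0.0149]
lin [-0.0006  0.0888  0.0044]
yaw -0.0009
```

Emit:
carry_out(
  increments=[
    {"linear": [-0.0006,0.025,0.003],"yaw": 0},
    {"linear": [-0.0006,0.05,0.004],"yaw": 0},
    {"linear": [-0.0006,0.075,0.0044],"yaw": 0},
    {"linear": [-0.0006,0.0885,0.0044],"yaw": 0},
    {"linear": [-0.0006,0.0885,0.0044],"yaw": 0},
  ],
)

```text
t: 3.95
tool_pos: [0.4786, 0.1618, 0.0569]
orientation: [-1.372, 0.95, -0.936]
force: [0.3, -0.6, -0.4]
opening: 0.0556
```

```bash
python3 go.py .479 .162 .057 20.6; python3 - <<'E'
from h import *
cv2.imwrite('pics/w2.png',robot.read_camera('wrist'))
E
```

```text
t 3.95 pos [0.4786 0.1618 0.0569] jaw 20.53 F [ 0.35 -0.6  -0.41] M [-0.   -0.07 -0.01] open 0.0556 q [ 0.23  0.04  1.9  -0.    1.21 -0.13] tilt [ 0.0011 -0.9999 -0.0164]
lin [-0.     -0.0001  0.0004]
yaw -0.0012
```

View pics/w2.png

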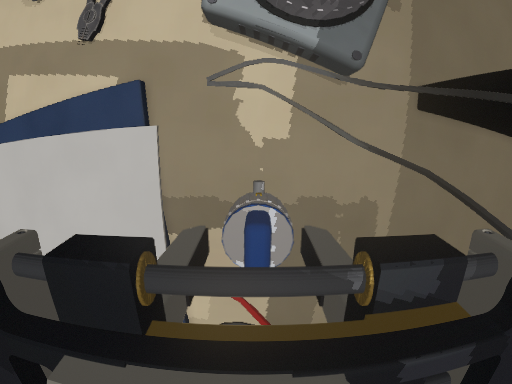

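The bar at (257,240) lies centred between the fingers and aligned with the pads. Closing.

Emit:
carry_out(
  increments=[
    {"linear": [0,0,0],"yaw": 0},
    {"linear": [0,0,0],"yaw": 0},
    {"linear": [0,0,0],"yaw": 0},
    {"linear": [0,0,0],"yaw": 0},
    {"linear": [0,0,0],"yaw": 0},
  ],
  gripper=0,
  newtons=25,
)

```text
t: 4.62
tool_pos: [0.4794, 0.162, 0.0579]
orientation: [-1.371, 0.949, -0.937]
force: [-0.9, -0.3, 1.0]
opening: 0.0139
```

```bash
python3 go.py .479 .162 .17 20.6
```

```text
t 4.62 pos [0.4794 0.162  0.0579] jaw 20.54 F [-0.9  -0.3   1.03] M [-0.05 -0.02 -0.03] open 0.0139 q [ 0.23  0.04  1.9  -0.    1.21 -0.13] tilt [ 0.0014 -0.9999 -0.0147]
lin [ 0.    -0.112 -0.002]
yaw -0.0011
```

Emit:
carry_out(
  increments=[
    {"linear": [0,-0.02,0],"yaw": 0},
    {"linear": [0,-0.05,-0.001],"yaw": 0},
    {"linear": [0,-0.09,-0.002],"yaw": 0},
    {"linear": [0,-0.112,-0.002],"yaw": 0},
    {"linear": [0,-0.112,-0.002],"yaw": 0},
  ],
)

```text
t: 5.25
tool_pos: [0.4803, 0.1624, 0.1719]
orientation: [-1.368, 0.946, -0.939]
force: [-0.2, 0.1, -1.9]
opening: 0.0137
```

```bash
python3 go.py .4493 .3366 .165 74.7
```

```text
t 5.25 pos [0.4803 0.1624 0.1719] jaw 20.54 F [-0.16  0.11 -1.94] M [ 0.04 -0.1  -0.01] open 0.0137 q [ 0.23 -0.08  1.8  -0.    1.43 -0.13] tilt [ 0.0018 -0.9999 -0.0108]
lin [-0.174   0.0062  0.0321]
yaw -0.9453
```

Emit:
carry_out(
  increments=[
    {"linear": [-0.035,0,0.006],"yaw": -0.17},
    {"linear": [-0.07,0,0.013],"yaw": -0.34},
    {"linear": [-0.105,0,0.019],"yaw": -0.51},
    {"linear": [-0.135,0,0.025],"yaw": -0.65},
    {"linear": [-0.155,0,0.029],"yaw": -0.75},
  ],
)

```text
t: 5.88
tool_pos: [0.4517, 0.3185, 0.1689]
orientation: [-1.55, 0.367, -0.351]
force: [-0.4, 0.0, -1.5]
opening: 0.0141
```

```bash
python3 go.py .4493 .3366 .160 74.7
```

```text
t 5.88 pos [0.4517 0.3185 0.1689] jaw 63.79 F [-0.4   0.   -1.47] M [ 0.08 -0.12 -0.02] open 0.0141 q [ 0.52  0.05  1.68  0.    1.43 -0.59] tilt [-0.0078 -0.9999 -0.0116]
lin [-0.0101  0.0088  0.0153]
yaw -0.1904
```

Emit:
carry_out(
  increments=[
    {"linear": [-0.005,0.002,0.008],"yaw": -0.1},
    {"linear": [-0.01,0.004,0.0153],"yaw": -0.19},
    {"linear": [-0.0101,0.005,0.0153],"yaw": -0.19},
    {"linear": [-0.0101,0.005,0.0153],"yaw": -0.19},
  ],
)

```text
t: 6.38
tool_pos: [0.4488, 0.336, 0.1625]
orientation: [-1.57, 0.222, -0.202]
force: [-0.2, 0.3, -0.9]
opening: 0.0136
```

```bash
python3 go.py .4493 .3366 .150 74.7; python3 - <<'E'
from h import *
import pickle
d={}
for n in('wrist','scene','side'):
    p=robot.camera_params(n);im=robot.read_camera(n);d[n]=(p,im);cv2.imwrite(f'pics/{n}3.png',im)
pickle.dump(d,open('w3.pkl','wb'))
cv2.imwrite('pics/c3.png',np.hstack([cv2.resize(d['scene'][1][185:265,110:190],None,fx=5,fy=5,interpolation=cv2.INTER_CUBIC),cv2.resize(d['side'][1][110:190,245:325],None,fx=5,fy=5,interpolation=cv2.INTER_CUBIC)]))
E
```

```text
t 6.38 pos [0.4488 0.336  0.1625] jaw 74.56 F [-0.19  0.28 -0.9 ] M [ 0.02 -0.12 -0.02] open 0.0136 q [ 0.55  0.08  1.66  0.    1.42 -0.75] tilt [-0.0111 -0.9999 -0.0114]
lin [0.0004 0.0125 0.0008]
yaw -0.0024
```

View pics/wrist3.png

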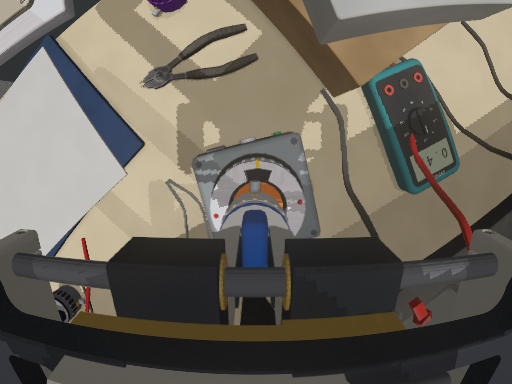

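View pics/c3.png

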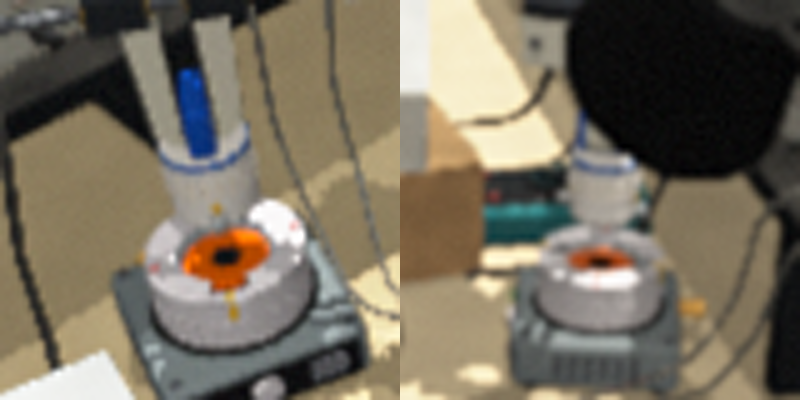

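The pin at (257,186) lines up with the notch and yellow mark at (258,165). I'll descend gently, reading the force.

Emit:
carry_out(
  increments=[
    {"linear": [0,0.009,0.0007],"yaw": 0},
    {"linear": [0,0.018,0.0006],"yaw": 0},
    {"linear": [0,0.027,0.0005],"yaw": 0},
    {"linear": [0,0.032,0.0004],"yaw": 0},
    {"linear": [0,0.032,0.0004],"yaw": 0},
  ],
  newtons=40,
)

```text
t: 7.15
tool_pos: [0.4487, 0.3362, 0.1309]
orientation: [-1.57, 0.221, -0.202]
force: [-1.2, -0.2, -0.6]
opening: 0.0138
```

```bash
python3 go.py .4493 .3366 .120 74.7
```

```text
t 7.15 pos [0.4487 0.3362 0.1309] jaw 74.59 F [-1.24 -0.23 -0.62] M [ 0.06 -0.19 -0.01] open 0.0138 q [ 0.55  0.11  1.69  0.    1.36 -0.75] tilt [-0.0108 -0.9999 -0.011 ]
lin [0.0006 0.0109 0.0007]
yaw -0.0019
```

Emit:
carry_out(
  increments=[
    {"linear": [0.0003,0.002,0.0003],"yaw": 0},
    {"linear": [0.0006,0.004,0.0006],"yaw": 0},
    {"linear": [0.0006,0.006,0.0006],"yaw": 0},
    {"linear": [0.0006,0.006,0.0006],"yaw": 0},
  ],
)

```text
t: 7.65
tool_pos: [0.4496, 0.3367, 0.1252]
orientation: [-1.569, 0.221, -0.202]
force: [-1.0, 1.5, 2.2]
opening: 0.0139
```

```bash
python3 go.py .4493 .3366 .113 74.7
```

```text
t 7.65 pos [0.4496 0.3367 0.1252] jaw 74.6 F [-0.96  1.49  2.19] M [ 0.03 -0.06 -0.02] open 0.0139 q [ 0.55  0.11  1.7   0.    1.35 -0.75] tilt [-0.0104 -0.9999 -0.0105]
lin [-0.0001  0.0122 -0.0001]
yaw -0.0018
```

Emit:
carry_out(
  increments=[
    {"linear": [0,0.002,0],"yaw": 0},
    {"linear": [0,0.004,0],"yaw": 0},
    {"linear": [0,0.006,0],"yaw": 0},
    {"linear": [0,0.006,0],"yaw": 0},
  ],
)

```text
t: 8.15
tool_pos: [0.4497, 0.3367, 0.1193]
orientation: [-1.569, 0.22, -0.202]
force: [-1.5, -1.7, 4.1]
opening: 0.0139
```

```bash
python3 go.py .4493 .3366 .112 74.7
```

```text
t 8.15 pos [0.4497 0.3367 0.1193] jaw 74.59 F [-1.49 -1.66  4.13] M [-0.13  0.13  0.01] open 0.0139 q [ 0.55  0.12  1.7   0.    1.34 -0.75] tilt [-0.0101 -0.9999 -0.0102]
lin [-0.0002  0.0073 -0.0001]
yaw -0.0019
```

Emit:
carry_out(
  increments=[
    {"linear": [-0.0002,0.002,0],"yaw": 0},
    {"linear": [-0.0002,0.004,0],"yaw": 0},
    {"linear": [-0.0002,0.006,0],"yaw": 0},
    {"linear": [-0.0002,0.0075,0],"yaw": 0},
    {"linear": [-0.0002,0.0075,0],"yaw": 0},
  ],
)

```text
t: 8.78
tool_pos: [0.4497, 0.3368, 0.1126]
orientation: [-1.569, 0.22, -0.203]
force: [-2.6, -2.1, 9.3]
opening: 0.0136
```

```bash
python3 go.py .4493 .3366 .1115 -5.5
```

```text
t 8.78 pos [0.4497 0.3368 0.1126] jaw 74.59 F [-2.63 -2.07  9.32] M [-0.4   0.43  0.03] open 0.0136 q [ 0.55  0.12  1.71  0.    1.32 -0.75] tilt [-0.0095 -0.9999 -0.0099]
lin [-0.0003  0.0011 -0.0003]
yaw 1.3979
```

Force matches the spring (about 10 N) and the pins are under the lip. I'll start twisting clockwise.

Emit:
carry_out(
  increments=[
    {"linear": [-0.0003,0.0015,-0.0003],"yaw": 0},
    {"linear": [-0.0003,0.002,-0.0003],"yaw": 0.07},
    {"linear": [-0.0003,0.002,-0.0003],"yaw": 0.15},
    {"linear": [-0.0003,0.002,-0.0003],"yaw": 0.23},
    {"linear": [-0.0003,0.002,-0.0003],"yaw": 0.3},
  ],
)

```text
t: 9.4
tool_pos: [0.4505, 0.3376, 0.1123]
orientation: [-1.531, 0.454, -0.442]
force: [-0.6, 0.6, 9.1]
opening: 0.0134
```

```bash
python3 go.py .4493 .3366 .1115 -5.5
```

```text
t 9.4 pos [0.4505 0.3376 0.1123] jaw 57.27 F [-0.63  0.61  9.07] M [ 0.26 -0.08  0.  ] open 0.0134 q [ 0.55  0.12  1.71  0.    1.32 -0.45] tilt [-0.005  -0.9999 -0.0088]
lin [-0.0004  0.0008 -0.0015]
yaw 1.0956
```

Emit:
carry_out(
  increments=[
    {"linear": [-0.0004,0.0008,-0.0008],"yaw": 0.1},
    {"linear": [-0.0005,0.001,-0.0012],"yaw": 0.2},
    {"linear": [-0.0006,0.001,-0.0012],"yaw": 0.3},
    {"linear": [-0.0006,0.001,-0.0012],"yaw": 0.4},
    {"linear": [-0.0006,0.001,-0.0012],"yaw": 0.5},
  ],
)

```text
t: 10.02
tool_pos: [0.4506, 0.3379, 0.1129]
orientation: [-1.409, 0.84, -0.834]
force: [-0.9, 0.3, 9.4]
opening: 0.0138
```

```bash
python3 go.py .4493 .3366 .1115 -5.5
```

```text
t 10.03 pos [0.4506 0.3379 0.1129] jaw 28.44 F [-0.93  0.31  9.42] M [ 0.18 -0.18  0.06] open 0.0138 q [0.55 0.12 1.71 0.   1.32 0.06] tilt [-5.0e-04 -1.0e+00 -6.4e-03]
lin [ 0.0005  0.0014 -0.0017]
yaw 0.5923
```

Emit:
carry_out(
  increments=[
    {"linear": [0.0003,0.0014,-0.0008],"yaw": 0.1},
    {"linear": [0.0004,0.0016,-0.0012],"yaw": 0.2},
    {"linear": [0.0005,0.0016,-0.0012],"yaw": 0.3},
    {"linear": [0.0005,0.0016,-0.0012],"yaw": 0.4},
    {"linear": [0.0005,0.0016,-0.0012],"yaw": 0.48},
  ],
)

```text
t: 10.65
tool_pos: [0.4511, 0.3377, 0.1129]
orientation: [-1.218, 1.201, -1.198]
force: [0.3, 0.6, 9.4]
opening: 0.0134
```

```bash
python3 go.py .4493 .3366 .1115 -5.5
```

```text
t 10.65 pos [0.4511 0.3377 0.1129] jaw 0.77 F [0.26 0.61 9.43] M [ 0.07 -0.1   0.04] open 0.0134 q [0.55 0.12 1.71 0.   1.31 0.54] tilt [ 6.0e-04 -1.0e+00 -2.8e-03]
lin [ 0.0011  0.0014 -0.0018]
yaw 0.1095
```

Emit:
carry_out(
  increments=[
    {"linear": [0.0003,0.001,-0.0005],"yaw": 0.05},
    {"linear": [0.0006,0.001,-0.0008],"yaw": 0.1},
    {"linear": [0.0006,0.001,-0.0008],"yaw": 0.14},
    {"linear": [0.0006,0.001,-0.0008],"yaw": 0.14},
  ],
)

```text
t: 11.15
tool_pos: [0.4514, 0.3378, 0.1134]
orientation: [-1.146, 1.303, -1.301]
force: [-0.2, -0.5, 8.3]
opening: 0.0136
```

```bash
python3 go.py .4493 .3366 .1175 -5.5
```

```text
t 11.15 pos [0.4514 0.3378 0.1134] jaw -7.28 F [-0.2  -0.54  8.33] M [-0.01  0.02 -0.04] open 0.0136 q [0.55 0.11 1.72 0.   1.31 0.68] tilt [-1.1e-03 -1.0e+00 -2.0e-04]
lin [ 0.0014 -0.0041 -0.002 ]
yaw -0.0311
```

Emit:
carry_out(
  increments=[
    {"linear": [0,-0.001,0],"yaw": -0.01},
    {"linear": [0,-0.002,0],"yaw": -0.02},
    {"linear": [0,-0.003,0],"yaw": -0.03},
    {"linear": [0,-0.0041,0],"yaw": -0.03},
    {"linear": [0,-0.0041,0],"yaw": -0.03},
  ],
)

```text
t: 11.78
tool_pos: [0.4519, 0.3381, 0.1179]
orientation: [-1.16, 1.281, -1.279]
force: [0.3, 0.8, 3.8]
opening: 0.0136
```

```bash
python3 go.py .4493 .3366 .1185 -5.5
```

```text
t 11.78 pos [0.4519 0.3381 0.1179] jaw -5.57 F [0.3  0.84 3.82] M [ 0.1  -0.16 -0.  ] open 0.0136 q [0.55 0.11 1.71 0.   1.32 0.65] tilt [-1.8e-03 -1.0e+00  7.0e-04]
lin [ 0.0017 -0.0006 -0.0024]
yaw -0.0012
```

Emit:
carry_out(
  increments=[
    {"linear": [0,-0.001,0],"yaw": 0},
    {"linear": [0,-0.0015,0],"yaw": 0},
    {"linear": [0,-0.0015,0],"yaw": 0},
  ],
)

```text
t: 12.15
tool_pos: [0.4517, 0.338, 0.1182]
orientation: [-1.16, 1.281, -1.28]
force: [5.0, 3.1, -8.4]
opening: 0.0139
```

```bash
python3 go.py .4493 .3366 .1185 -5.5
```

```text
t 12.15 pos [0.4517 0.338  0.1182] jaw -5.58 F [ 5.    3.14 -8.42] M [ 0.56 -1.04  0.01] open 0.0139 q [0.55 0.11 1.71 0.   1.32 0.65] tilt [-1.6e-03 -1.0e+00  3.0e-04]
lin [ 0.0016 -0.0003 -0.0023]
yaw -0.0013
```

The upward pull stops at -8 N, so the pins are in their pockets. I'll relax, centre it by 2 mm and release.

Emit:
carry_out(
  increments=[
    {"linear": [0,0.0008,0],"yaw": 0},
    {"linear": [0.0008,0.0008,-0.001],"yaw": 0},
    {"linear": [0.0015,0.0005,-0.002],"yaw": 0},
    {"linear": [0.0015,0.0003,-0.002],"yaw": 0},
  ],
)

```text
t: 12.65
tool_pos: [0.451, 0.3376, 0.1182]
orientation: [-1.156, 1.28, -1.279]
force: [9.4, 7.3, -7.7]
opening: 0.0139
```

```bash
python3 go.py .4493 .3366 .1185 -5.5
```

```text
t 12.65 pos [0.451  0.3376 0.1182] jaw -5.58 F [ 9.36  7.28 -7.75] M [ 1.24 -2.08 -0.04] open 0.0139 q [0.55 0.1  1.72 0.   1.31 0.65] tilt [-0.0042 -1.      0.0036]
lin [ 0.0011 -0.0003 -0.0016]
yaw -0.0014
```

Emit:
carry_out(
  increments=[
    {"linear": [-0.0006,0.0006,0.0008],"yaw": 0},
    {"linear": [-0.0006,0.0006,0.0008],"yaw": 0},
  ],
)

```text
t: 12.9
tool_pos: [0.4516, 0.338, 0.1179]
orientation: [-1.157, 1.28, -1.279]
force: [-0.9, 0.2, 2.6]
opening: 0.0136
```

```bash
python3 go.py .4493 .3366 .1185 -5.5
```

```text
t 12.9 pos [0.4516 0.338  0.1179] jaw -5.58 F [-0.93  0.17  2.64] M [-0.13  0.2  -0.02] open 0.0136 q [0.55 0.11 1.72 0.   1.31 0.65] tilt [-0.0037 -1.      0.003 ]
lin [ 0.0016 -0.0006 -0.0022]
yaw -0.0013
```

Forces are relaxed, so I'm opening.

Emit:
carry_out(
  increments=[
    {"linear": [0,0,0],"yaw": 0},
    {"linear": [0,0,0],"yaw": 0},
    {"linear": [0,0,0],"yaw": 0},
    {"linear": [0,0,0],"yaw": 0},
  ],
  gripper=0.6,
)

```text
t: 13.4
tool_pos: [0.4515, 0.3379, 0.1177]
orientation: [-1.157, 1.28, -1.279]
force: [0.1, 0.3, -0.4]
opening: 0.0491
```

Emit:
carry_out(
  increments=[
    {"linear": [0,-0.02,0],"yaw": 0},
    {"linear": [0,-0.05,0],"yaw": 0},
    {"linear": [0,-0.09,0],"yaw": 0},
    {"linear": [0,-0.12,0],"yaw": 0},
    {"linear": [0,-0.12,0],"yaw": 0},
  ],
)

```text
t: 14.02
tool_pos: [0.4529, 0.3386, 0.2427]
orientation: [-1.149, 1.277, -1.279]
force: [-0.9, -0.6, -0.2]
opening: 0.0557
```

```bash
python3 go.py .4493 .3366 .1185 -5.5; python3 - <<'E'
from h import *
import pickle
d={}
for n in('wrist','scene','side'):
    p=robot.camera_params(n);im=robot.read_camera(n);d[n]=(p,im);cv2.imwrite(f'pics/{n}4.png',im)
pickle.dump(d,open('w4.pkl','wb'))
cv2.imwrite('pics/c4.png',np.hstack([cv2.resize(d['scene'][1][185:265,110:190],None,fx=5,fy=5,interpolation=cv2.INTER_CUBIC),cv2.resize(d['side'][1][110:190,245:325],None,fx=5,fy=5,interpolation=cv2.INTER_CUBIC)]))
E
```

```text
t 14.03 pos [0.4529 0.3386 0.2427] jaw -5.58 F [-0.89 -0.56 -0.24] M [-0.01 -0.07  0.  ] open 0.0557 q [0.55 0.02 1.58 0.   1.53 0.65] tilt [-0.008  -0.9999  0.0088]
lin [ 0.0033  0.1242 -0.0045]
yaw -0.0014
```

View pics/wrist4.png

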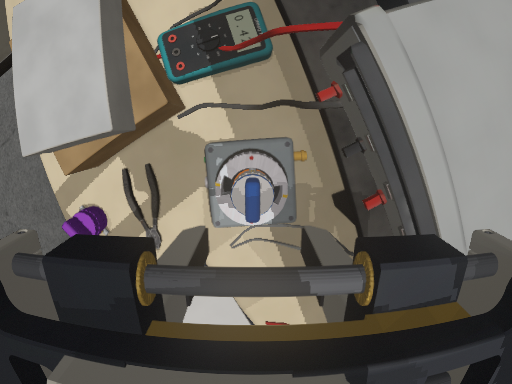

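View pics/c4.png

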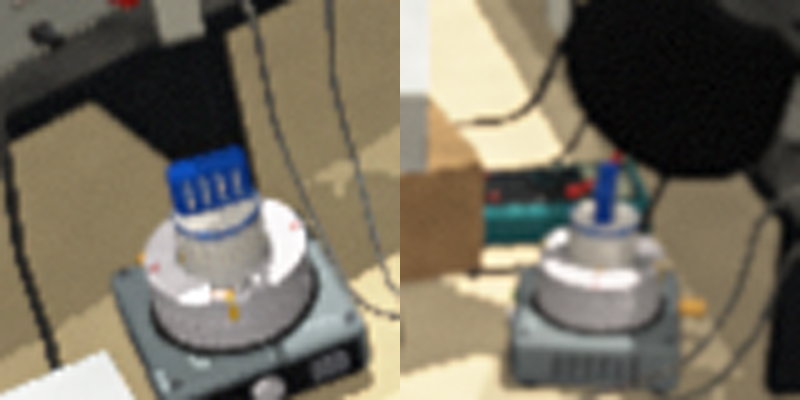

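```bash
python3 - <<'E'
from h import *
import pickle
d=pickle.load(open('w4.pkl','rb'))
def cen(n,box):
    im=d[n][1];h=cv2.cvtColor(im,cv2.COLOR_BGR2HSV);m=cv2.inRange(h,(105,150,60),(125,255,255));k=np.zeros_like(m);x0,y0,x1,y1=box;k[y0:y1,x0:x1]=255
    m&=k;_,l,st,c=cv2.connectedComponentsWithStats(m);i=1+np.argmax(st[1:,4]);print(n,st[i],c[i]);return c[i],l==i
a,_=cen('scene',(140,205,163,240));b,_=cen('side',(275,135,300,160));w,m=cen('wrist',(240,170,265,225))
X,e=tri([('scene',a),('side',b)]);print('grip',X,e,'above mouth',X[2]-.076)
X,e=tri([('scene',a),('side',b),('wrist',w,d['wrist'][0])]);print('3view',X,e)
ys,xs=np.nonzero(m);pt=cv2.fitLine(np.float32(np.c_[xs,ys]),2,0,.01,.01).ravel();v=pt[:2]*15;c=pt[2:]
p=d['wrist'][0];q1,q2=plane('wrist',c+v,.13,p),plane('wrist',c-v,.13,p);print('bar deg',np.degrees(np.arctan2((q2-q1)[1],(q2-q1)[0])))
cv2.imwrite('pics/w4c.png',cv2.resize(d['wrist'][1][130:235,200:305],None,fx=5.5,fy=5.5,interpolation=cv2.INTER_CUBIC))
E
```

```text
scene [144 214  16  14 127] [151.23622047 219.73228346]
side [284 143   4  11  29] [285.65517241 147.51724138]
wrist [246 183  13  14 136] [252.19117647 189.13235294]
grip [0.45096475 0.33744091 0.12236665] [np.float64(0.0011582890165752768), np.float64(0.0011582890165750788)] above mouth 0.04636664569643399
3view [0.45146247 0.34176319 0.12060757] [np.float64(0.0046459363618363714), np.float64(0.0016419714496454592), np.float64(0.004695255365975564)]
bar deg 86.13362163242893
```

View pics/w4c.png

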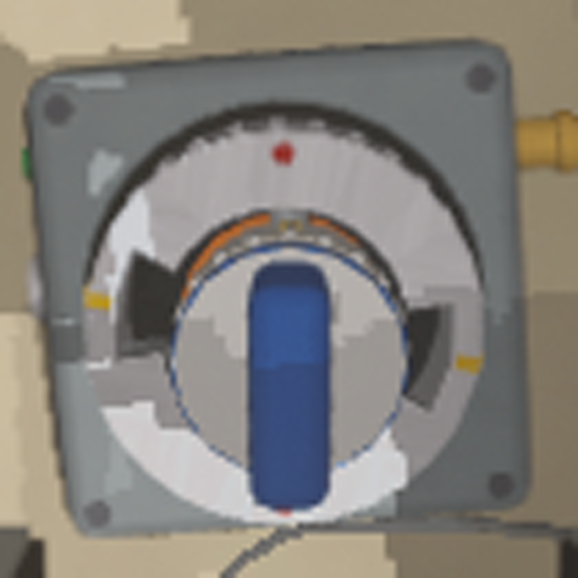

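```bash
python3 -c "
from plant import robot
print(robot.close_job())"
```

```text
the job is handed in; nothing more can be done
None
```

I fitted the fresh (white and blue) cartridge into the socket, locked it, let go and handed the job in at about 14 s. No verdict was reported back.

I pinched the bar, carried the cartridge over the lamp and lined it up with the yellow notch marks, about -15° from world x. I pushed it down against roughly 10 N of spring and turned it clockwise about 1.43 rad, easing back to 1.4. I then let it rise, and an upward pull met a firm stop (about -8 N), so the pins were in their pockets.

**Last checks:**
- **Angle:** after release, the bar lies on the red-dot line, at 86° in the wrist view.
- **Height:** the cameras put the grip point about 46 mm above the mouth. The same method read 3 mm high on the bench, so I take it as about 44 mm. The arm's own reading at the stop gave 44.7 mm.
- **Centring:** it sits about 2 mm off the axis. A gentle attempt to centre it met resistance (about 12 N sideways), so I stopped there.
- **Upright:** it looks upright in both fixed views, though I did not measure the tilt.
- **Other things:** the gripper is clear, about 12 cm above. I did not re-measure the used cartridge and bystanders, but nothing came near them.

**One disagreement:** adding the wrist camera to the position estimate shifted it by 4 mm, because that camera sees only part of the bar. I relied on the two fixed cameras.

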